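# Push the marked dose board out over the riser's edge

### The job

Two thin flat boards lie on the steel riser: a white one with an orange line across it, and a plain blue one. With the fingertips push the white board, flat on the riser, out over the riser's far edge (the one away from the robot) until its orange line lies right over the edge and the board is square to it, so that the nurse opposite can take it by the overhanging strip; leave it there. Only push it, never pick it up or lift it or let it fall, and leave the blue board, the vials and everything else where they are.

Things in the scene. Friction and masses are not known exactly. Their poses are not given: they have to be found in the camera images.
- riser: Fixed brushed-steel riser standing on the counter: flat top 300 mm deep (its x) by 480 mm wide (its y), top face 60 mm above the counter. Origin: centre of its footprint, at counter height. Its x axis points away from the robot, square to its far edge; the far edge is the straight edge of the top at x = +150 mm in this frame, open and clear, with the counter 60 mm below it.
- chart: White rigid plastic board, 100 mm (its x) by 110 mm (its y), 6 mm thick, about 0.12 kg, lying loose and flat on the riser. Orange line 6 mm wide across its full width (along its y); thin grey bars on the other half of it. Origin: centre of its underside (60 mm above the counter). Its x axis points roughly to the riser's far edge, from the grey bars to the orange line. It slides freely with friction and tips over the edge if more than half its length hangs out.
- orange_line (a point): Middle of the orange line on the white board's top face: 15 mm from the board's centre towards its leading (far) edge, so 35 mm behind that leading edge. Axes as the white board.
- blue_chart: Plain blue board of the same size (100 x 110 x 6 mm) lying loose beside the white one on the riser, either to its left or its right, the centres about 200 mm apart. Not to be moved. Origin: centre of its underside.
- tumbler: Dark blue drinking tumbler with black lid, 82 mm across, 149 mm high, on the counter at the right. Origin: centre of its underside.
- soap: White pump bottle, 72 mm across, 176 mm high, on the counter at the left. Origin: centre of its underside.
- vial1: Small glass vial with yellow cap, 22 mm across, 39 mm high, standing loose near a side end of the riser's top. Origin: centre of its underside.
- vial2: Small glass vial with yellow cap, 22 mm across, 39 mm high, standing loose near a side end of the riser's top. Origin: centre of its underside.
- vial3: Small glass vial with yellow cap, 22 mm across, 39 mm high, standing loose near a side end of the riser's top. Origin: centre of its underside.
Not all that is in view belongs to the job. What is shaped like the soap but pink, turquoise or yellow is not meant.

How it is judged (in metres and radians):
At the end, for the whole second after the job is handed in: The white board lies flat and still on the riser, the middle of its orange line within 8 mm of the far edge, square to it within 0.14 rad, 185 mm or less to the side of the riser's middle; everything else listed within 15 mm of its start and upright (x of orange_line in the frame of riser between 0.142 and 0.158 m and y of orange_line in the frame of riser between -0.185 and 0.185 m and angle between the x axis of chart and the x axis of riser, either way round below 0.14 rad and angle between chart's own z axis and vertical below 0.04 rad and height (world z) of chart between 0.056 and 0.064 m and linear speed of chart below 0.01 m/s and distance of each of blue_chart, vial1, vial2, vial3, tumbler, soap from where it was at the start of the episode below 0.015 m and angle between each of vial1, vial2, vial3, tumbler, soap's own z axis and vertical below 0.1 rad); the robot touches nothing.
It fails at once if the white board is lifted, tipped up or dropped off the riser (height (world z) of chart above 0.07 m or height (world z) of chart below 0.05 m or angle between chart's own z axis and vertical above 0.2 rad).
It fails at once if the blue board, a vial or another bystander is pushed away, lifted or knocked over (distance of any of blue_chart, vial1, vial2, vial3, tumbler, soap from where it was at the start of the episode above 0.02 m or angle between any of vial1, vial2, vial3, tumbler, soap's own z axis and vertical above 0.35 rad).
It also fails if it takes over 35 s, if anything falls off the work surface, if the arm or the gripper's body presses on something with over 40 N, if the wrist force passes 120 N, or if a joint passes its speed limit or range.

### The arm

A 6-joint arm with a two-finger parallel gripper is mounted at the origin on the work surface. World frame = base frame: x ahead of the robot, y to its left, z up, the work surface at z = 0. Lengths are in m, angles in degrees, forces in N, time in s.
With the tool pointing down it reaches from about 0.325 to 0.85 m from the base axis. Payload 15.5 kg.
Tool frame: the origin (TCP) lies at the very end of the fingers, on their centre line; the grasp point (between the pads) lies 19 mm behind it (tcp_to_grasp is the z of the grasp point in the tool frame, in m); z points along the fingers, y is the direction in which the jaws open and shut (so a half turn about z gives the same grasp; the last joint's range is limited). The gripper opens to 91 mm and grips with 3 to 60 N. Pads are 32 mm wide; open, the fingers measure 118 mm over their backs; the gripper's body (76 mm by 178 mm) begins 60 mm behind the grasp point.
Start: joints at [-73.596, 28.281, 77.091, -0, 74.628, -5.472], TCP at [0.233, -0.58, 0.214] pointing down, gripper open.
Joint ranges: [-166.48, 166.48], [-47.26, 123.95], [12.59, 153.08], [-70.14, 250.14], [6.76, 159.57], [-176.63, 176.63]. Speed limits (degrees/s): [108.29, 108.29, 147.25, 172.46, 172.46, 172.46].

### API

Orientations are given as a 3x3 rotation matrix whose columns are the frame's x, y, z axes.
In Python, from cell import read_state, snapshot, camera_params, close_job, cut_out, tcp_to_grasp gives the robot as it stands. The module is installed in compiled form; this text tells all that it offers.
- The arm moves only by the shell command python3 -m crank 'ROWS' [FORCE]. ROWS is JSON, a list that holds one entry, the list of rows, each a list of 7 numbers: the shift along the tool's x, y, z in mm, then the turn, a rotation vector about the tool's x, y, z in degrees, then the finger opening in mm, from 0 to 91.2. A call has 1 to 8 rows; each row is the pose to reach, as a shift and turn from the pose measured when the call began, along the tool's axes at that moment; what a row does not reach only later rows make up. A row lasts 1/10 s, in which the tool goes at most 50 mm and 8.59 degrees, less where a joint would pass 70% of its speed; a pose out of reach is approached as far as the arm can. A call with a gripper value outside its range is refused whole. The fingers move at their own pace and stop on an object; FORCE is the grip in N (left out, the last holds). Time passes only in rows, so rows that repeat a pose let the fingers close. It gives the time, the measured TCP pose, the force and the opening at its end, in the units of the state.
- read_state(): the state, without advancing time (a new reading comes with each control period).
- snapshot(name): name is "scene" or "top" or "wrist"; returns the picture (480x640x3 uint8, red, green, blue); there is no depth.
- camera_params(name): a dict with "K" (3x3 intrinsics, pixels), "R" (3x3) and "t" (3): a world point X has camera coordinates R X + t. Camera axes: x right, y down, z forward; pixel columns grow to the right and rows downward; lengths in m; the calibration is good to about 2 mm. A picture is of the moment at which its call begins: read the wrist's pose just before it. camera_params takes no time and is no camera call; for the wrist camera it gives the pose at the moment of the call.
- close_job(): hands the job in, once; it reports no verdict.
Trained networks look in the newest picture that a camera, given by its name, has taken for a name from the list of things; names that differ only in an ending like _2 or _b are one class to them, and where a whole thing is asked for, a point or a joint stands for the part that bears it (a point fixed in the world has none). Each returns a list of dicts, best first, with "confidence" (0 to 1); they miss things now and then, are a little off and sometimes report something else, mostly with a low value. They report only what shows in the picture. A call takes as long as a camera call. They do not tell look-alikes from the thing itself.
- cut_out(query, camera): "pixels" (480x640 bool, what is visible of it) and "extent" ([left, top, width, height] in pixels, round what is visible of it).
The state is a dict: "t": time; "qpos": joint angles; "qvel": joint speeds; "joint_efforts": joint torques, N m; "tcp_pos": TCP position; "ee_rot": TCP orientation; "ft_force": force on the tool from outside, world axes, zero at the start; "ft_torque": the same for the moment, N m; "finger_gap": opening from 0.0 (shut) to 1.0 (fully open).
Only numpy, scipy, OpenCV 4.12 (cv2) and the standard library are available. Lean on these libraries where they do the work, as an engineer would, in place of code of your own. Each camera call takes 0.05 s, during which the arm holds its last target. There are 200 camera calls.

## Working session

There is one attempt and no reset: what is moved stays moved. The work goes in short steps, Python scripts to look and compute and a shell command to move; the robot and the scene stay as the last step left them, time stands still between calls to the robot, and variables do not carry over. Pictures are saved under pics/ and viewed, about 8 in all and at most 12, crops included, and the job is handed in when it is done.

```bash
mkdir -p pics
python3 - <<'E'
from cell import *
import cv2,numpy as np
s=read_state();print(s['t'],s['tcp_pos'],np.round(s['ee_rot'],3).tolist(),s['finger_gap'],tcp_to_grasp)
for n in("scene","top"):
    im=snapshot(n);cv2.imwrite(f"pics/{n}0.png",im[:,:,::-1])
    p=camera_params(n);print(n,np.round(p["K"],1).tolist(),np.round(p["R"],4).tolist(),np.round(p["t"],4).tolist())
E
```

```text
0.0 [ 0.232755   -0.57962152  0.21333922] [[0.928, 0.373, -0.0], [0.373, -0.928, 0.001], [0.0, -0.001, -1.0]] 1.0017352533983976 -0.0188
scene [[570.2, 0.0, 324.8], [0.0, 570.2, 234.7], [0.0, 0.0, 1.0]] [[0.7677, 0.6407, 0.0094], [0.4403, -0.5168, -0.7342], [-0.4656, 0.5679, -0.6788]] [-0.4524, -0.1442, 1.7538]
top [[611.6, 0.0, 316.1], [0.0, 611.6, 228.6], [0.0, 0.0, 1.0]] [[-0.0178, -0.9998, -0.0089], [-0.9876, 0.019, -0.1561], [0.1562, 0.006, -0.9877]] [0.086, 0.5255, 1.5751]
```

View pics/top0.png

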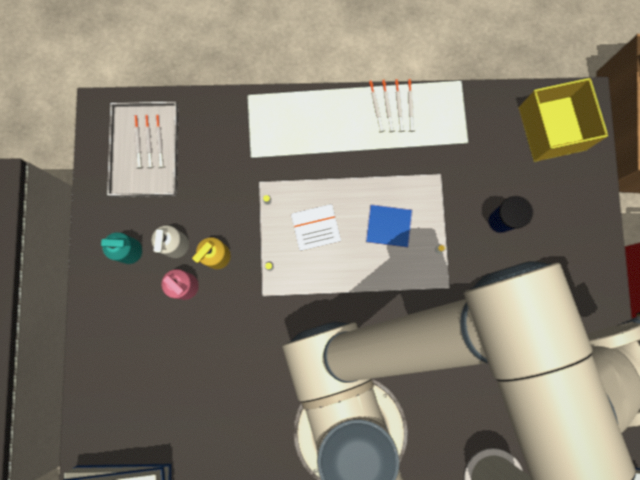

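View pics/scene0.png

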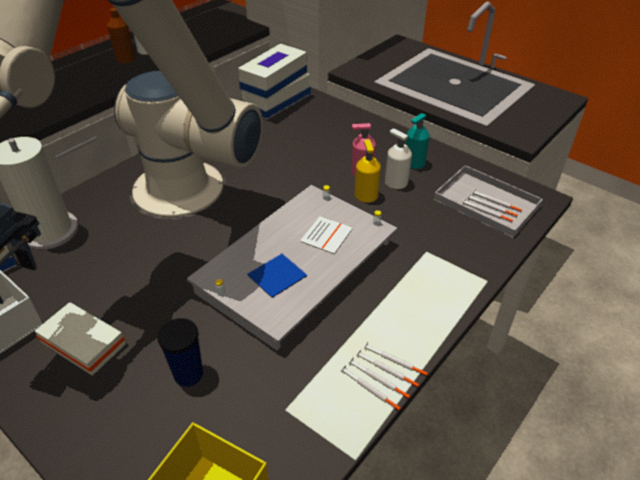

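The top picture shows the riser with corners near (260,182), (441,174), (449,288) and (263,296). The white board with the orange line is centred near (316,228), and the blue board near (389,226). The vials are at (267,198), (269,266) and (440,248), the white soap at (168,240) and the tumbler at (512,213). There is only one white board with an orange line, so that is the one to push.

```bash
cat > h.py <<'E'
from cell import *
import cv2,numpy as np
def proj(P,X):
    c=P["R"]@np.asarray(X,float).T+P["t"][:,None]; u=P["K"]@c; return (u[:2]/u[2]).T
def plane(P,uv,z):
    uv=np.atleast_2d(uv).astype(float); d=np.c_[uv,np.ones(len(uv))]@np.linalg.inv(P["K"]).T@P["R"]
    C=-P["R"].T@P["t"]; return C+d*((z-C[2])/d[:,2])[:,None]
def rectify(P,im,z,x0,x1,y0,y1,s=1000):
    # metric picture: row0 = x1 (far), col0 = y1 (left); s px per m
    w=[[x1,y1,z],[x1,y0,z],[x0,y0,z],[x0,y1,z]]
    d=np.float32([[0,0],[(y1-y0)*s,0],[(y1-y0)*s,(x1-x0)*s],[0,(x1-x0)*s]])
    H=cv2.getPerspectiveTransform(np.float32(proj(P,w)),d)
    return cv2.warpPerspective(im,H,(int((y1-y0)*s),int((x1-x0)*s)),flags=cv2.INTER_CUBIC)
E
python3 - <<'E'
from h import *
P=camera_params("top");im=snapshot("top")
for q in("riser","chart","blue_chart","vial1"):
    for r in cut_out(q,"top")[:4]:
        m=r["pixels"].astype(np.uint8)
        c=max(cv2.findContours(m,0,1)[0],key=cv2.contourArea)[:,0]
        z=.06 if q=="riser" else .066 if q!="vial1" else .099
        w=plane(P,c,z)[:,:2]
        (cx,cy),(a,b),t=cv2.minAreaRect((w*1000).astype(np.float32))
        print(q,round(r["confidence"],2),r["extent"],"c",round(cx,1),round(cy,1),"size",round(a,1),round(b,1),"ang",round(t,1))
print("riser corners",plane(P,[(260,182),(441,174),(449,288),(263,296)],.06).round(3).tolist())
cv2.imwrite("pics/rect.png",rectify(P,im,.06,.35,.75,-.3,.3,1300)[:,:,::-1])
E
```

```text
riser 0.85 [260.7, 170.7, 188.4, 126.1] c 508.7 -20.1 size 300.5 479.5 ang 1.4
riser 0.61 [295.1, 208.4, 47.3, 42.0] c 528.7 76.3 size 100.8 110.6 ang 12.4
riser 0.55 [489.5, 195.6, 46.2, 37.2] c 554.1 -430.3 size 87.2 122.8 ang 13.9
chart 0.65 [293.1, 205.0, 49.5, 48.6] c 527.0 75.6 size 104.9 113.5 ang 13.2
chart 0.39 [261.3, 171.7, 191.6, 124.7] c 507.8 -19.4 size 303.9 483.1 ang 1.7
blue_chart 0.6 [363.9, 205.0, 49.6, 42.7] c 527.9 -114.3 size 109.5 100.7 ang 81.7
vial1 0.43 [265.7, 196.1, 8.2, 7.8] c 596.0 200.7 size 20.6 23.8 ang 89.6
riser corners [[0.652, 0.222, 0.06], [0.664, -0.257, 0.06], [0.363, -0.262, 0.06], [0.351, 0.216, 0.06]]
```

View pics/rect.png

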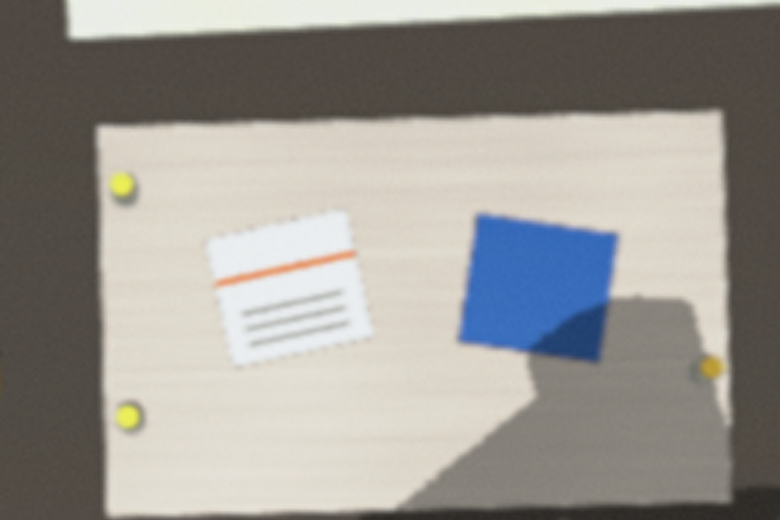

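The white board's centre is at about (528, 76) mm and it is turned about +12.7°. The riser is turned +1.4° and its far edge is at x≈656 mm near y=80. The measured sizes of 101×111 and 300×480 mm agree with the given ones. The blue board's nearest edge is at y≈-55 mm, clear of the push.

I'll push with both fingertips on the trailing edge, opened to about 60 mm and squared to the riser. First I move over behind the board.

```bash
python3 -m crank '[[[419,-541,-20,0,0,20.5,60],[419,-541,-20,0,0,20.5,60],[419,-541,-20,0,0,20.5,60],[419,-541,-20,0,0,20.5,60],[419,-541,-20,0,0,20.5,60],[419,-541,-20,0,0,20.5,60],[419,-541,-20,0,0,20.5,60],[419,-541,-20,0,0,20.5,60]]]'
python3 - <<'E'
from h import *
s=read_state();R=s['ee_rot'];a=np.degrees(np.arctan2(R[1,0],R[0,0]))
d=R.T@(np.array([.42,.078,.12])-s['tcp_pos'])*1000
print(s['t'],s['tcp_pos'],a,d,a-1.4)
E
```

```text
t: 1.15
tcp_pos: [0.3424, -0.1937, 0.2259]
ee_rot: [[1.0, 0.023, 0.001], [0.023, -1.0, -0.0], [0.001, 0.0, -1.0]]
ft_force: [1.0, -0.2, 0.5]
finger_gap: 0.657
1.15 [ 0.34237565 -0.19365968  0.22587437] 1.3433600247600925 [  83.91472221 -269.78030217  105.88112477] -0.05663997523990738
```

```bash
python3 -m crank '[[[84,-270,40,0,0,0,60],[84,-270,40,0,0,0,60],[84,-270,40,0,0,0,60],[84,-270,40,0,0,0,60],[84,-270,40,0,0,0,60],[84,-270,40,0,0,0,60],[84,-270,106,0,0,0,60],[84,-270,106,0,0,0,60]]]'
python3 - <<'E'
from h import *
s=read_state();R=s['ee_rot'];print(s['tcp_pos'],np.degrees(np.arctan2(R[1,0],R[0,0])))
im=snapshot("wrist");cv2.imwrite("pics/w1.png",im[:,:,::-1])
P=camera_params("wrist");print(P["K"].round(1).tolist(),P["R"].round(3).tolist(),(-P["R"].T@P["t"]).round(3))
E
```

```text
t: 1.95
tcp_pos: [0.4189, 0.0794, 0.1174]
ee_rot: [[1.0, 0.026, -0.002], [0.026, -1.0, -0.0], [-0.002, 0.0, -1.0]]
ft_force: [-0.2, -0.4, -0.3]
finger_gap: 0.655
[0.41888947 0.07942297 0.11735472] 1.4973829675406782
[[361.7, 0.0, 321.6], [0.0, 361.7, 237.5], [0.0, 0.0, 1.0]] [[0.025, -1.0, 0.0], [-0.961, -0.024, 0.276], [-0.276, -0.007, -0.961]] [0.497 0.081 0.287]
```

View pics/w1.png

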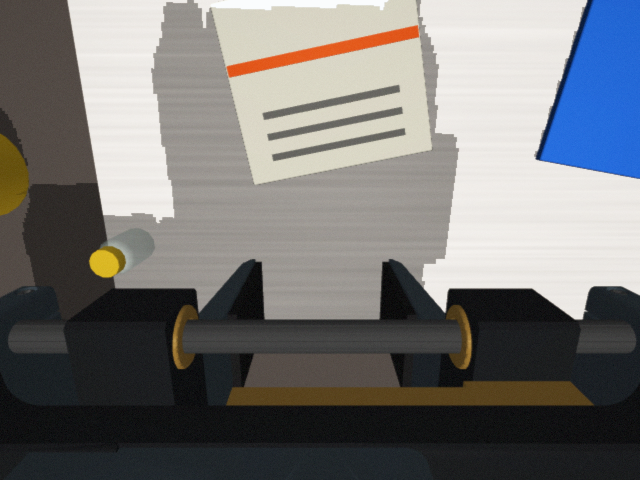

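The wrist picture shows the board's trailing corners at (255,185) and (432,150), with the fingertips at about (250,262) and (395,262) behind it. The vial at (105,262) is well to the side. I descend to z≈0.0625.

```bash
python3 -m crank '[[[0,0,30,0,0,0,60],[0,0,45,0,0,0,60],[0,0,52,0,0,0,60],[0,0,54.5,0,0,0,60],[0,0,54.5,0,0,0,60],[0,0,54.5,0,0,0,60]]]'
```

```text
t: 2.6
tcp_pos: [0.4185, 0.0788, 0.0627]
ee_rot: [[1.0, 0.025, -0.003], [0.025, -1.0, -0.0], [-0.003, 0.0, -1.0]]
ft_force: [1.1, -0.6, 0.3]
finger_gap: 0.66
```

```bash
python3 -m crank '[[[12,0,0,0,0,0,60],[22,0,0,0,0,0,60],[30,0,0,0,0,0,60],[38,0,0,0,0,0,60],[46,0,0,0,0,0,60],[54,0,0,0,0,0,60],[60,0,0,0,0,0,60],[66,0,0,0,0,0,60]]]'; python3 -m crank '[[[7,0,0,0,0,0,60],[14,0,0,0,0,0,60],[21,0,0,0,0,0,60],[28,0,0,0,0,0,60],[35,0,0,0,0,0,60],[40,0,0,0,0,0,60],[40,0,0,0,0,0,60]]]';  python3 - <<'E'
from h import *
im=snapshot("wrist");cv2.imwrite("pics/w2.png",im[:,:,::-1])
E
```

```text
t: 3.4
tcp_pos: [0.4848, 0.0804, 0.0624]
ee_rot: [[1.0, 0.025, -0.003], [0.025, -1.0, -0.0], [-0.003, 0.0, -1.0]]
ft_force: [-1.3, 0.1, 1.2]
finger_gap: 0.66
t: 4.1
tcp_pos: [0.5257, 0.0814, 0.0623]
ee_rot: [[1.0, 0.025, -0.002], [0.025, -1.0, -0.0], [-0.002, 0.0, -1.0]]
ft_force: [1.0, -0.3, -0.1]
finger_gap: 0.656
```

View pics/w2.png

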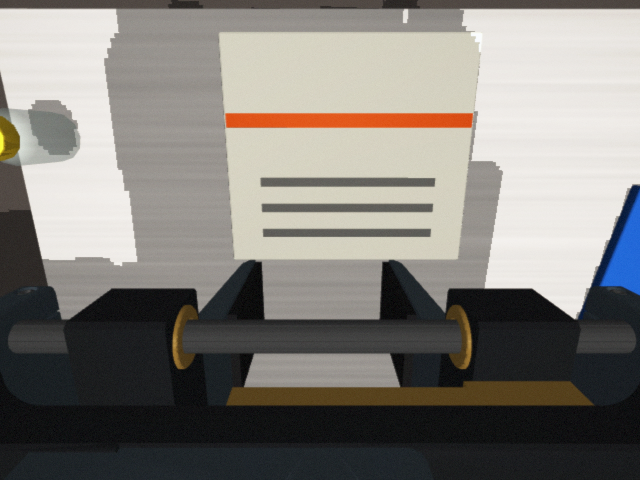

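The board is now square against both fingertips. The orange line is at row 120 and the riser's far edge at row ~9. Now I measure the remaining distance.

```bash
cat >> h.py <<'E'
def measure(cam="wrist",cols=(110,560)):
    s=read_state();P=camera_params(cam);im=snapshot(cam).astype(float)
    r,g,b=im[...,0],im[...,1],im[...,2]
    m=((r-b>90)&(r-g>70)).astype(np.uint8)
    n,l,st,c=cv2.connectedComponentsWithStats(m);k=1+np.argmax(st[1:,4]);ys,xs=np.where(l==k)
    w=plane(P,np.c_[xs,ys],.066)[:,:2]
    (cx,cy),(a,b_),t=cv2.minAreaRect((w*1000).astype(np.float32))
    mid=w.mean(0);print("tcp",s['tcp_pos'].round(4),"line mid",(mid*1000).round(1),"size",round(a,1),round(b_,1))
    ld=np.linalg.svd(w-mid,full_matrices=False)[2][0]; print("line ang",np.degrees(np.arctan(-ld[0]/ld[1])).round(2))
    return s,P,im,mid
def edge(P,im,mid,lo,hi,colr):
    g=cv2.GaussianBlur(im.mean(2),(3,3),0);pts=[]
    for c in colr:
        d=np.diff(g[lo:hi,c]);i=d.argmax()
        if d[i]>12 and 0<i<len(d)-1:
            q=d[i-1:i+2];pts.append((c,lo+i+.5+.5*(q[0]-q[2])/(q[0]-2*q[1]+q[2])))
    w=plane(P,np.array(pts),.06)[:,:2]
    vx,vy,x0,y0=cv2.fitLine((w*1000).astype(np.float32),cv2.DIST_HUBER,0,.5,.01).ravel()
    n=np.array([abs(vy),-vx*np.sign(vy)]);print("edge n",len(pts),"ang",np.degrees(np.arctan2(n[1],n[0])).round(2),"signed gap line->edge mm",(n@(np.array([x0,y0])-mid*1000)).round(2))
E
python3 - <<'E'
from h import *
s,P,im,mid=measure()
edge(P,im,mid,0,25,list(range(40,215,3))+list(range(490,630,3)))
s,P,im,mid=measure("top")
edge(P,im,mid,165,195,list(range(265,290))+list(range(345,435)))
E
```

```text
tcp [0.5252 0.0814 0.0623] line mid [610.3  71.8] size 5.4 108.3
line ang 1.39
edge n 106 ang 1.41 signed gap line->edge mm 45.0
tcp [0.5248 0.0814 0.0623] line mid [ 914.2 -182.7] size 5.4 28.3
line ang -88.42
edge n 114 ang 1.21 signed gap line->edge mm -250.96
```

The wrist view gives 45 mm still to go, with the line at 1.39° and the edge at 1.41°. The top camera picked a different orange blob, so I discard it. I push 38 mm and measure again.

```bash
python3 -m crank '[[[6,0,0,0,0,0,60],[12,0,0,0,0,0,60],[18,0,0,0,0,0,60],[24,0,0,0,0,0,60],[30,0,0,0,0,0,60],[35,0,0,0,0,0,60],[38,0,0,0,0,0,60],[38,0,0,0,0,0,60]]]'
python3 - <<'E'
from h import *
s,P,im,mid=measure()
edge(P,im,mid,70,125,list(range(60,215,3))+list(range(490,610,3)))
cv2.imwrite("pics/w3.png",im[:,:,::-1])
E
```

```text
t: 5.05
tcp_pos: [0.5631, 0.0824, 0.0621]
ee_rot: [[1.0, 0.025, -0.003], [0.025, -1.0, -0.0], [-0.003, 0.0, -1.0]]
ft_force: [0.5, 0.3, 0.4]
finger_gap: 0.66
tcp [0.5631 0.0824 0.0621] line mid [647.4  72.7] size 5.4 108.3
line ang 1.4
edge n 92 ang 1.38 signed gap line->edge mm 7.94[ WARN:0@0.849] global loadsave.cpp:1063 imwrite_ Unsupported depth image for selected encoder is fallbacked to CV_8U.
```

View pics/w3.png

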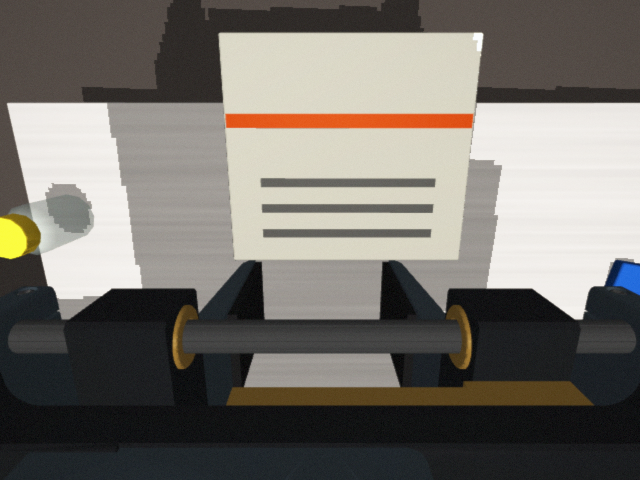

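The edge is at row 102 and the line at row 120, with about 8 mm left. I push that far, then back straight off and rise.

```bash
python3 -m crank '[[[3,0,0,0,0,0,60],[5,0,0,0,0,0,60],[7,0,0,0,0,0,60],[8,0,0,0,0,0,60],[8,0,0,0,0,0,60],[8,0,0,0,0,0,60]]]'
python3 - <<'E'
from h import *
s,P,im,mid=measure()
edge(P,im,mid,90,145,list(range(60,215,3))+list(range(490,610,3)))
E
```

```text
t: 5.7
tcp_pos: [0.5708, 0.0825, 0.0621]
ee_rot: [[1.0, 0.025, -0.003], [0.025, -1.0, -0.0], [-0.003, 0.0, -1.0]]
ft_force: [-1.0, -0.6, 0.5]
finger_gap: 0.659
tcp [0.5708 0.0825 0.0621] line mid [655.1  72.8] size 5.9 108.3
line ang 1.39
edge n 92 ang 1.37 signed gap line->edge mm 0.29
```

```bash
python3 -m crank '[[[-8,0,0,0,0,0,60],[-20,0,0,0,0,0,60],[-30,0,0,0,0,0,60],[-40,0,-20,0,0,0,60],[-50,0,-50,0,0,0,60],[-50,0,-80,0,0,0,60],[-50,0,-80,0,0,0,60],[-50,0,-80,0,0,0,60]]]'
python3 - <<'E'
from h import *
s,P,im,mid=measure()
g=proj(P,np.array([[.656,.19,.06],[.656,0,.06]]));print(g.round())
r=int(g[:,1].mean())
edge(P,im,mid,max(r-25,0),r+25,[c for c in range(60,600,3) if not 200<c<480])
cv2.imwrite("pics/w4.png",im[:,:,::-1].astype(np.uint8))
S=snapshot("scene");cv2.imwrite("pics/s4.png",cv2.resize(S[160:400,130:450,::-1],None,fx=2,fy=2))
E
```

```text
t: 6.55
tcp_pos: [0.5209, 0.0814, 0.1427]
ee_rot: [[1.0, 0.025, -0.002], [0.025, -1.0, -0.0], [-0.002, 0.0, -1.0]]
ft_force: [-0.1, 0.3, -0.1]
finger_gap: 0.661
tcp [0.5209 0.0814 0.1427] line mid [654.9  72.2] size 5.5 107.7
line ang 1.29
[[154.  36.]
 [456.  44.]]
edge n 74 ang 1.41 signed gap line->edge mm 0.27
```

View pics/w4.png

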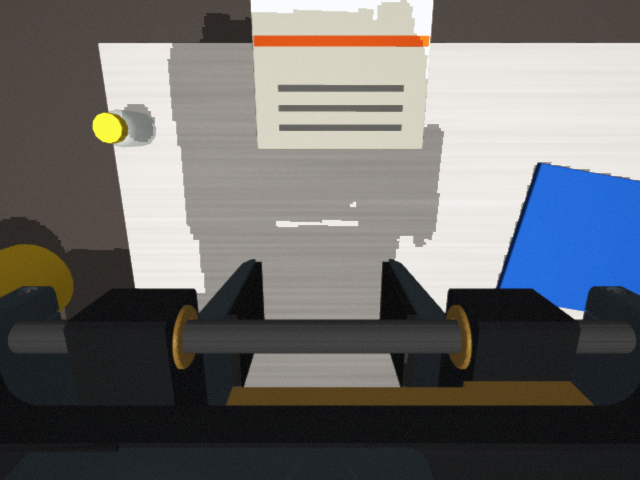

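View pics/s4.png

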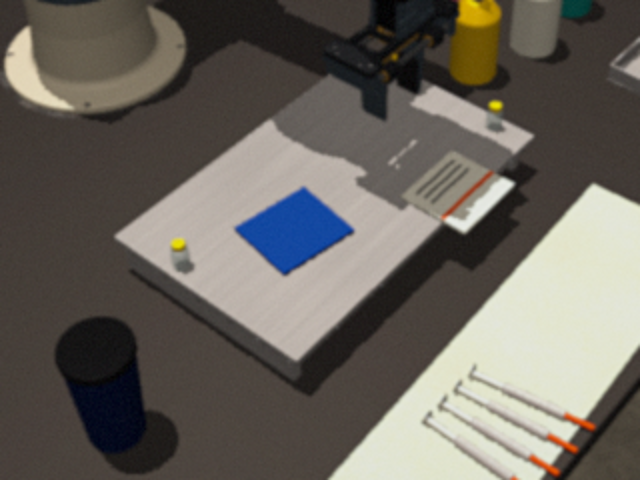

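Both pictures show the board flat, with its line on the edge: row 41 against the edge at row ~42 in the wrist view. The blue board and the visible vials are in place, and the gripper is clear of everything.

```bash
python3 -c "
from cell import *
print(close_job())"
```

```text
the job is handed in; nothing more can be done
None
```

The white board now lies flat on the riser with its orange line over the far edge, and I have handed the job in. I pushed it with the two fingertips on its trailing edge, which squared it up, then backed off and raised the gripper clear of everything.

- **Position:** the last wrist-camera measurement, after backing off, put the line 0.3 mm short of the edge. The camera calibration is only good to about 2 mm; the limit is 8 mm.
- **Angle:** the line measured 1.29° against 1.41° for the edge, so the board is square to about 0.1°.
- **Sideways:** the board is about 90 mm from the riser's middle, within the 185 mm allowed.
- **Time and force:** the robot's clock stood at about 6.6 s of the 35 s allowed. Force readings between moves stayed around 1 N.
- **Other objects:** the blue board, the two vials in view and the tumbler looked undisturbed in the last pictures; I did not re-measure them.
- **Not checked at the end:** the vial near the riser's left near corner was hidden behind the gripper. Its top is about 40 mm below the lowest height of the gripper body. The soap bottle was only partly in the last crop, and the arm never came near it.
- **Failed check:** my one attempt to measure with the top camera partway through picked up a different orange object. I discarded it, so the final figures come from the wrist camera alone, and the scene view agrees by eye.

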